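# Sort the bag clips and hold the shelf's keeper bar at its mark

## Task

Get the pull-out shelf ready to be pushed home: first put the green bag clip into the green snack box and the blue clip into the blue dip bowl. Then take the black grip of the sprung telescoping keeper bar, draw it out against its spring until its white index finger is level with the red pointer, and keep hold of it there: finish while still holding it at that mark, without shifting the pointer. Leave the steel plate, the bamboo fork and the tin where they are, and the box and bowl upright.

Things in the scene. Friction and masses are not known exactly. Their poses are not given: they have to be found in the camera images.
- snack_box: Open green plastic snack box without its lid, 130 (its x) x 100 (its y) x 50 mm high, walls and floor 3 mm, 0.2 kg, loose on the white shelf, with a wire swing latch on its -x side. Origin at the centre of its underside, z up. The white shelf's top is 18 mm above the work surface on which the robot stands.
- dip_bowl: Blue ceramic dip bowl, round, 120 mm across the rim, 45 mm high, wall about 4 mm, 0.3 kg, loose on the shelf. Origin at the centre of its underside, z up. Box and bowl may stand in either order.
- clip_green: A green plastic bag clip, in shape a bar 56 mm long (its x) x 14 mm wide (its y) x 18 mm high (its z), about 20 g, lying loose and flat on the shelf. Origin at the centre of its underside, z up as it lies at the start.
- clip_blue: A blue plastic bag clip, in shape a bar 56 mm long (its x) x 14 mm wide (its y) x 18 mm high (its z), about 20 g, lying loose and flat on the shelf. Origin at the centre of its underside, z up as it lies at the start.
- keeper: Fixed mount of the keeper bar on the shelf near the robot: dark base plate 330 x 50 x 6 mm and a level steel tube (18 mm diameter, 130 mm long), axis 30 mm above the shelf. Origin on the shelf under the tube's open mouth; x is the pull-out direction, z up. A white rule with 10 mm ticks lies beside the rod, 34 mm to its +y side, top 12 mm above the shelf.
- puller: Black upright grip on the end of the keeper bar's brass rod: a block 16 mm along the pull (x) x 30 mm wide (y) x 72 mm high (z). Origin at the block's centre, 60 mm above the shelf (top at 96, rod's top at 35 mm); axes as the mount's. With the rod fully in, the near face is 47 mm beyond the tube's mouth. A thin white index finger sticks out from its foot to the +y side, over the rule. Moves only along the pull.
- mouth (a point): Centre of the tube's open mouth, 30 mm above the shelf; fixed. The brass rod (10 mm diameter) starts fully in and pulls out of here by up to 125 mm, to a stop. An inner spring draws it back: about 1.8 N fully in, growing 60 N per metre (5.4 N at 60 mm out, 8.1 N at 105 mm), plus slight friction. It springs back if let go.
- index (a point): Point of the white index finger over the rule, at the same x (pull direction) as the middle of the black grip, 34 mm to its +y side, 25.5 mm above the shelf. Moves with the grip.
- mark (a point): Tip line of the red pointer on the rule: the length mark. The pointer is a small red rider 12 mm long, clipped stiffly on the rule, top 21 mm above the shelf, set somewhere between 60 and 105 mm of extension. The bar is at its mark when the index finger is at the same place as this along the pull direction.
- plate: Bystander: round stainless three-compartment plate, 200 mm across, 22 mm high; origin under its centre.
- fork: Bystander: bamboo fork lying flat, 180 mm long (its x), 26 mm wide, 5 mm thick; origin under its middle.
- tin: Bystander: round aluminium tin with lever lid, 68 mm across, 49 mm high; origin under its centre.
Not all that is in view belongs to the job. Of the things shaped like the snack_box, the green one is meant.

How it is judged:
On the way, in this order (a step that is already met when the one before it is completed fails the run):
1. the green clip lies in the green box and the blue clip in the blue bowl, let go (x of clip_green in the frame of snack_box between -0.055 and 0.055 m and y of clip_green in the frame of snack_box between -0.042 and 0.042 m and z of clip_green in the frame of snack_box between -0.005 and 0.045 m and horizontal distance between clip_blue and dip_bowl below 0.045 m and z of clip_blue in the frame of dip_bowl between -0.005 and 0.045 m and linear speed of each of clip_green, clip_blue below 0.05 m/s and contact force between the fingers and clip_green below 0.1 N and contact force between the fingers and clip_blue below 0.1 N and angle between each of snack_box, dip_bowl's own z axis and vertical below 0.15 rad), for 0.2 s.
2. the keeper bar is drawn out and held by the fingers at its mark (x of index in the frame of mark between -0.006 and 0.006 m and linear speed of puller below 0.01 m/s and contact force between the fingers and puller above 1 N), for 0.5 s.
At the end, for the whole second after the job is handed in: Green clip lies below the rim in the green box, the blue one in the blue bowl, at rest, not touched; box and bowl upright (0.15 rad). Through the last second the fingers press the black grip with over 1 N and hold it still, index within 6 mm of the red pointer along the pull (all of step 1 and all of step 2); the arm keeps its last pose, push and grip.
It fails at once if the plate is moved more than 25 mm (distance of plate from where it was at the start of the episode above 0.025 m).
It fails at once if the fork is moved more than 25 mm (distance of fork from where it was at the start of the episode above 0.025 m).
It fails at once if the tin is moved more than 25 mm (distance of tin from where it was at the start of the episode above 0.025 m).
It fails at once if the red pointer is shifted more than 5 mm (distance of mark from where it was at the start of the episode above 0.005 m).
It also fails if it takes over 67 s, if anything falls off the work surface, if the arm or the gripper's body presses on something with over 40 N, if the wrist force passes 120 N, or if a joint passes its speed limit or range.

## Robot

A 7-joint arm with a two-finger parallel gripper is mounted at the origin on the work surface. World frame = base frame: x ahead of the robot, y to its left, z up, the work surface at z = 0. Lengths are in m, angles in rad, forces in N, time in s.
With the tool pointing down it reaches from about 0.425 to 0.825 m from the base axis. Payload 3.6 kg.
Tool frame: the origin (TCP) lies at the very end of the fingers, on their centre line; the grasp point (between the pads) lies 19 mm behind it; z points along the fingers, y is the line along which they close (so a half turn about z gives the same grasp; the last joint's range is limited). The gripper opens to 93 mm and grips with 3 to 60 N. Pads are 15 mm wide; open, the fingers measure 128 mm over their backs; the gripper's body (75 mm by 188 mm) begins 65 mm behind the grasp point.
Start: joints at [1.2, 0.615, -0.013, 1.423, 0.008, 1.103, -0.04], TCP at [0.219, -0.612, 0.219] pointing down, gripper open.
Joint ranges: [-3.12, 3.12], [-0.3, 2.06], [-1.34, 1.32], [0.26, 2.42], [-1.36, 4.5], [0.01, 1.98], [-2.84, 2.84]. Speed limits (rad/s): [2.79, 2.79, 3.14, 3.14, 3.14, 3.14, 3.14].

## Interface

Orientations are given as a rotation vector (axis times angle).
In Python, from rig import manip gives the robot as it stands. Calls block until the motion is done:
- manip.move_pose(position, orientation): joint-space move of the TCP to a pose.
- manip.line_to(position, orientation=None, velocity=0.15, guard=None): straight line of the TCP; orientation=None keeps the orientation; velocity is the mean speed in m/s. With guard (N) it stops when the force on the tool has changed by that much, and returns True; else False.
- manip.move_joints(angles): joint-space move.
- manip.move_gripper(opening): finger opening in m; the grip force is fixed at half the most; returns when the fingers have stopped.
- manip.dwell(seconds).
- manip.solve_ik(position, orientation): joint angles nearest the present ones, or None.
- manip.get_image(name): name is "scene" or "top"; returns the picture (400x640x3 uint8, blue, green, red); there is no depth.
- manip.camera_params(name): a dict with "camera_matrix" (3x3 intrinsics, pixels), "pose" (4x4, takes a point from camera to world coordinates). Camera axes: x right, y down, z forward; pixel columns grow to the right and rows downward; lengths in m; the calibration is good to about 2 mm. A picture is of the moment at which its call begins. camera_params takes no time and is no camera call.
A pose or a line that the arm cannot do raises manip.PlanningError and nothing moves.
- manip.sign_off(): hands the job in; it is judged then, once.
Readings, each from a call of its own:
- manip.get_t(): time.
- manip.get_q(): joint angles.
- manip.get_qd(): joint speeds.
- manip.get_effort(): joint torques, N m.
- manip.get_position(): TCP position.
- manip.get_orientation(): TCP orientation.
- manip.get_force(): force on the tool from outside, world axes, zero at the start.
- manip.get_wrist_torque(): the same for the moment, N m.
- manip.get_opening(): finger opening in m.
- manip.get_grasp_force(): force on a finger pad.
Only numpy, scipy, OpenCV 4.12 (cv2) and the standard library are available. Lean on these libraries where they do the work, as an engineer would, in place of code of your own. Each camera call takes 0.05 s, during which the arm holds its last target. There are 200 camera calls.

## Working session

There is one attempt and no reset: what is moved stays moved. The work goes in short steps, each a Python script; the robot and the scene stay as the last script left them, time stands still between calls to the robot, and variables do not carry over. Pictures are saved under pics/ and viewed, at most 10 in all, crops included, and the job is handed in when it is done.

```bash
ls; mkdir -p pics
python3 - <<'E'
from rig import manip
import cv2,numpy as np
for n in("scene","top"):
    im=manip.get_image(n); cv2.imwrite(f"pics/{n}0.png",im)
    p=manip.camera_params(n); print(n,np.round(p["camera_matrix"],1).tolist(),np.round(p["pose"],3).tolist())
print(manip.get_t(),manip.get_orientation(),manip.get_opening())
E
```

```text
pics
scene [[406.3, 0.0, 316.3], [0.0, 406.3, 199.4], [0.0, 0.0, 1.0]] [[-0.469, 0.752, -0.463, 1.005], [0.883, 0.396, -0.251, 0.268], [-0.005, -0.526, -0.85, 0.983], [0.0, 0.0, 0.0, 1.0]]
top [[382.0, 0.0, 322.9], [0.0, 382.0, 197.6], [0.0, 0.0, 1.0]] [[-0.003, -0.986, 0.166, 0.381], [-1.0, 0.006, 0.019, 0.002], [-0.02, -0.166, -0.986, 0.962], [0.0, 0.0, 0.0, 1.0]]
0.1 [-3.09309643e+00 -5.37148819e-01  6.37814267e-04] 0.09353848843703202
```

View pics/scene0.png

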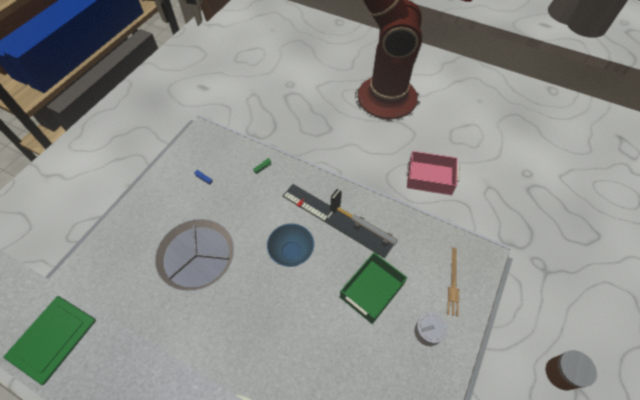

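View pics/top0.png

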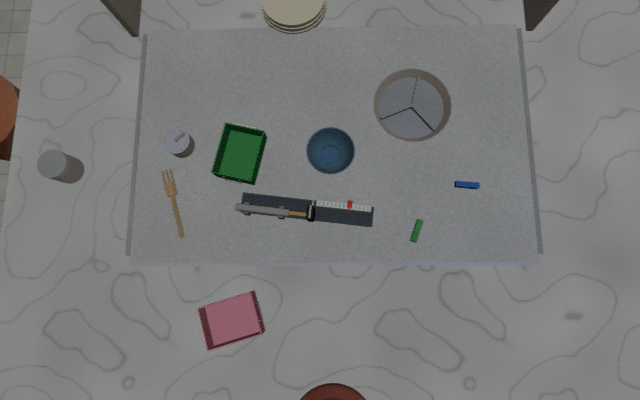

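The scene view shows the green box at (373,287), the bowl at (290,245), the green clip at (262,166), the blue clip at (203,177), the red pointer at (300,204) and the grip at (335,200). In the top view they are at (239,153), (330,151), (417,230), (467,185), (350,205) and (312,210). The green lid and the pink box are distractors.

```bash
cat > h.py <<'E'
import cv2,numpy as np
from rig import manip
P={n:manip.camera_params(n) for n in("scene","top")}
def ray(n,uv):
    K,T=np.array(P[n]["camera_matrix"]),np.array(P[n]["pose"])
    d=T[:3,:3]@np.linalg.inv(K)@[uv[0],uv[1],1.]; return T[:3,3],d/np.linalg.norm(d)
def plane(n,uv,z):
    o,d=ray(n,uv); return o+d*(z-o[2])/d[2]
def tri(us,ut):
    (o,d),(p,e)=ray("scene",us),ray("top",ut)
    s=np.linalg.lstsq(np.c_[d,-e],p-o,rcond=None)[0]; a,b=o+s[0]*d,p+s[1]*e
    return (a+b)/2,np.linalg.norm(a-b)
R={"green":((45,100,30),(80,255,255)),"blue":((100,90,30),(125,255,255)),"red":((172,150,80),(180,255,255)),"red0":((0,150,80),(6,255,255))}
def blobs(im,c,box,amin=8):
    x0,y0,x1,y1=box; hsv=cv2.cvtColor(im,cv2.COLOR_BGR2HSV)
    m=cv2.inRange(hsv,*R[c])
    if c=="red": m|=cv2.inRange(hsv,*R["red0"])
    k=np.zeros_like(m); k[y0:y1,x0:x1]=m[y0:y1,x0:x1]
    cs=[q for q in cv2.findContours(k,cv2.RETR_EXTERNAL,cv2.CHAIN_APPROX_NONE)[0]]
    c=max(cs,key=cv2.contourArea); mm=np.zeros_like(m); cv2.drawContours(mm,[c],-1,255,-1)
    M=cv2.moments(mm,True); return (M["m10"]/M["m00"],M["m01"]/M["m00"]),M["m00"],c
E
python3 - <<'E'
from h import *
im={n:cv2.imread(f"pics/{n}0.png") for n in P}
B={"clipg":("green",(245,150,280,180),(400,212,430,248)),"clipb":("blue",(185,165,220,190),(445,172,490,196)),
"red":("red",(290,195,312,215),(340,195,360,212)),"bowl":("blue",(255,215,325,275),(300,120,360,180)),"box":("green",(330,245,415,330),(205,115,275,190))}
for k,(c,bs,bt) in B.items():
    a,b=blobs(im["scene"],c,bs),blobs(im["top"],c,bt)
    p,e=tri(a[0],b[0]); print(k,np.round(a[0],1),a[1],np.round(b[0],1),b[1],"tri",np.round(p,4),"err",round(e,4))
    r=cv2.minAreaRect(b[2]); q=cv2.boxPoints(r)
    z={"clipg":.036,"clipb":.036,"red":.039,"bowl":.063,"box":.068}[k]
    w=np.array([plane("top",v,z)[:2] for v in q]); print("   topbox",np.round(w,3).tolist(),"mean",np.round(w.mean(0),4))
    r=cv2.minAreaRect(a[2]); w=np.array([plane("scene",v,z)[:2] for v in cv2.boxPoints(r)]); print("   scbox",np.round(w,3).tolist(),"mean",np.round(w.mean(0),4))
def crop(n,x0,y0,x1,y1,f): return cv2.resize(im[n][y0:y1,x0:x1],None,fx=f,fy=f,interpolation=cv2.INTER_CUBIC)
a=crop("top",228,185,388,235,5); b=crop("scene",280,180,400,260,4.5)
b=cv2.copyMakeBorder(b,0,0,0,800-b.shape[1],cv2.BORDER_CONSTANT); cv2.imwrite("pics/k.png",np.vstack([a,b[:350]]))
E
```

```text
clipg [261.9 164.9] 52.0 [416.4 230.3] 132.0 tri [ 0.456  -0.2072  0.0307] err 0.0013
   topbox [[0.432, -0.189], [0.484, -0.208], [0.479, -0.221], [0.428, -0.203]] mean [ 0.4556 -0.2052]
   scbox [[0.481, -0.219], [0.433, -0.201], [0.439, -0.191], [0.486, -0.209]] mean [ 0.4596 -0.2049]
clipb [202.7 176.3] 89.0 [466.8 184.5] 155.0 tri [ 0.5689 -0.3366  0.0293] err 0.0014
   topbox [[0.561, -0.303], [0.577, -0.306], [0.573, -0.364], [0.557, -0.362]] mean [ 0.567  -0.3339]
   scbox [[0.576, -0.361], [0.561, -0.363], [0.569, -0.304], [0.584, -0.303]] mean [ 0.5725 -0.3326]
red [299.6 202.8] 13.0 [349.5 203.6] 25.0 tri [ 0.5212 -0.0452  0.0375] err 0.0003
   topbox [[0.527, -0.042], [0.527, -0.049], [0.513, -0.049], [0.513, -0.041]] mean [ 0.5201 -0.0451]
   scbox [[0.527, -0.049], [0.514, -0.046], [0.517, -0.04], [0.529, -0.043]] mean [ 0.5216 -0.0447]
bowl [294.2 248.2] 524.0 [330.1 150.3] 1702.0 tri [0.6514 0.0061 0.0476] err 0.0105
   topbox [[0.706, 0.058], [0.705, -0.055], [0.592, -0.053], [0.593, 0.058]] mean [0.6491 0.0017]
   scbox [[0.69, -0.013], [0.62, -0.02], [0.621, 0.048], [0.69, 0.052]] mean [0.6553 0.0167]
box [373.  288.4] 1751.0 [239.4 152.9] 2342.0 tri [0.6508 0.2288 0.0413] err 0.0
   topbox [[0.591, 0.29], [0.726, 0.261], [0.695, 0.154], [0.562, 0.185]] mean [0.6436 0.2225]
   scbox [[0.702, 0.167], [0.58, 0.192], [0.607, 0.289], [0.724, 0.26]] mean [0.6531 0.2271]
```

View pics/k.png

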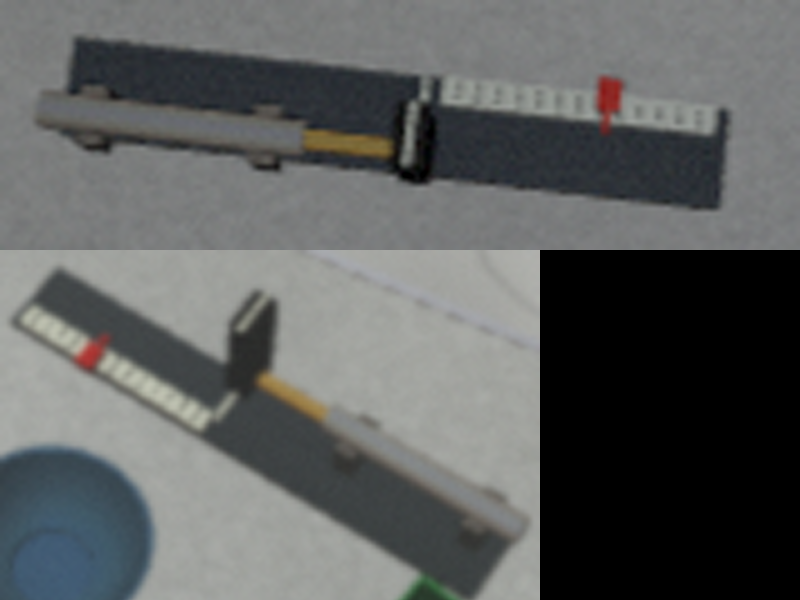

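The zoomed crop shows the pointer tip at top pixel (349,211), in line with the middle of the rider, so the rider's centre gives the mark. The stripe on top of the grip is at top pixel (310.4,211.6) and scene pixel (336,193.6). Next I compute the keeper geometry and start on the green clip.

```bash
cat >> h.py <<'E'
from scipy.spatial.transform import Rotation as Ro
def ori(clos):   # tool down, fingers closing along angle clos; half turn picked nearest present joints
    out=[]
    for c in(clos,clos+np.pi):
        y=np.array([np.cos(c),np.sin(c),0]); z=np.array([0,0,-1.]); out.append(Ro.from_matrix(np.c_[np.cross(y,z),y,z]).as_rotvec())
    return out
def best(p,clos):
    c=[]
    for o in ori(clos):
        q=manip.solve_ik(p,o)
        if q is not None: c.append((np.abs(np.array(q)-manip.get_q()).max(),o))
    return min(c,key=lambda t:t[0])[1]
def pick(xy,ang,z=.021):
    p=[*xy,.13]; o=best(p,ang+np.pi/2); manip.move_pose(p,o); manip.move_gripper(.05)
    hit=manip.line_to([*xy,z],guard=12); manip.move_gripper(0)
    print("pick hit",hit,manip.get_position().round(4) if hasattr(manip.get_position(),'round') else manip.get_position(),"open",manip.get_opening(),"F",manip.get_grasp_force(),"t",manip.get_t())
    manip.line_to([*xy,.2],velocity=.25); print("lifted",manip.get_opening(),manip.get_grasp_force())
def place(xy,ang,z):
    p=[*xy,.2]; o=best(p,ang+np.pi/2); manip.move_pose(p,o)
    hit=manip.line_to([*xy,z],guard=8); manip.move_gripper(.045); manip.line_to([*xy,.2],velocity=.25); print("placed",hit,manip.get_t())
E
python3 - <<'E'
from h import *
im={n:cv2.imread(f"pics/{n}0.png") for n in P}
a,b=plane("top",(243.4,192.6),.024),plane("top",(373.4,207),.024); u=(b-a)[:2]; L=np.linalg.norm(u); u/=L; print("plate edge len",L,"u",u)
g,e=tri((336,193.6),(310.4,211.6)); print("grip top",g,e,plane("top",(310.4,211.6),.114))
mark=np.array([.5210,-.0450]); print("extension needed",(mark-g[:2])@u,"perp",(mark-g[:2])@[-u[1],u[0]])
print("tip on plane", plane("top",(349,211.4),.039)[:2]@u, mark@u)
# bowl rim, two views, wide mask
R["bw"]=((95,60,15),(125,255,255))
w=[blobs(im[n],"bw",bx)for n,bx in(("scene",(250,205,330,280)),("top",(295,115,365,185)))]
el=[cv2.fitEllipse(cv2.convexHull(x[2])) for x in w]; print(el, "bowl",tri(el[0][0],el[1][0]),[plane(n,x[0],.063)for n,x in zip(("scene","top"),el)])
o=None
pick((.4565,-.206),np.radians(-20))
E
```

```text
plate edge len 0.3264669185626272 u [-0.11771422 -0.99304751]
grip top [0.49218659 0.04711961 0.11152154] 0.0011614394639367762 [0.49208947 0.04645445 0.114     ]
extension needed 0.0880874014589914 perp 0.03945687776731629
tip on plane -0.015798552983537335 -0.016641970173236074
[((290.0757141113281, 244.5975799560547), (41.70431137084961, 46.176387786865234), 78.24054718017578), ((330.2175598144531, 150.23509216308594), (46.63519287109375, 47.712650299072266), 93.22865295410156)] bowl (array([0.65035832, 0.00082296, 0.05965529]), np.float64(0.0006893261320872384)) [array([0.65176156, 0.00146597, 0.063     ]), array([0.64921538, 0.00114021, 0.063     ])]
pick hit False [ 0.4566 -0.2061  0.0211] open 0.0137740944694958 F 29.992081224918365 t 4.2417
lifted 0.013612746077073532 29.99132126569748
```

Run:
```python
from h import *
place((.648,.225),np.radians(-12),.045)
pick((.5695,-.334),np.radians(84))
place((.6503,.001),np.radians(84),.055)
p=[.50,-.25,.25]; manip.move_pose(p,best(p,np.radians(80)))
print(manip.get_t()); out=[]
for n,b in(("scene",(250,150,410,330)),("top",(200,100,400,240))):
    im=manip.get_image(n); cv2.imwrite(f"pics/{n}1.png",im); c=im[b[1]:b[3],b[0]:b[2]]; out.append(cv2.resize(c,(400,int(400*c.shape[0]/c.shape[1])),interpolation=cv2.INTER_CUBIC))
h=max(o.shape[0] for o in out); cv2.imwrite("pics/v1.png",np.hstack([cv2.copyMakeBorder(o,0,h-o.shape[0],0,0,cv2.BORDER_CONSTANT) for o in out]))
```

```text
placed False 9.4917
pick hit False [ 0.5696 -0.3341  0.0211] open 0.013159919139332295 F 29.997102320194244 t 13.4333
lifted 0.013491067025206716 29.99693512916565
placed False 18.1583
19.3
```

View pics/v1.png

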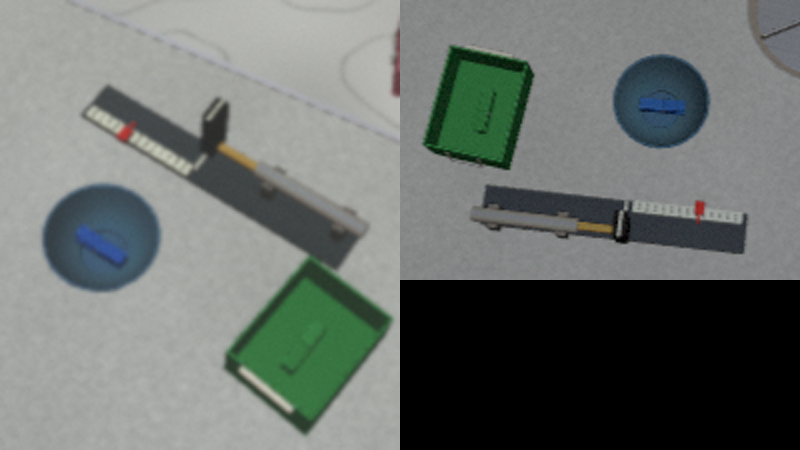

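Left half (scene view): the green clip lies in the box at about (305,345) and the blue clip lies in the bowl at about (100,245). The right half (top view) agrees, with the green clip at (487,110) and the blue at (662,105). Both containers are upright. Now the keeper bar.

Run:
```python
from h import *
u=np.array([-.1177,-.9930]); g=np.array([.492,.0468]); a=g+.003*u
p=[*a,.18]; o=best(p,np.arctan2(u[1],u[0])); manip.move_pose(p,o); manip.move_gripper(.06)
print("hit",manip.line_to([*a,.066],velocity=.1,guard=10)); manip.move_gripper(0)
print("open",manip.get_opening(),manip.get_grasp_force(),manip.get_force(),manip.get_t())
if .012<manip.get_opening()<.02:
    d=-.0164-a@u; b=a+d*u; print("travel",d,manip.line_to([*b,.066],velocity=.04)); manip.dwell(.5)
    q=np.array(manip.get_position()); print(q,q[:2]@u,manip.get_opening(),manip.get_grasp_force(),manip.get_force(),manip.get_t())
out=[]
for n,b in(("scene",(270,170,350,240)),("top",(300,180,400,240))):
    im=manip.get_image(n); cv2.imwrite(f"pics/{n}2.png",im); c=im[b[1]:b[3],b[0]:b[2]]; out.append(cv2.resize(c,(400,int(400*c.shape[0]/c.shape[1])),interpolation=cv2.INTER_CUBIC))
h=max(x.shape[0] for x in out); cv2.imwrite("pics/v2.png",np.hstack([cv2.copyMakeBorder(x,0,h-x.shape[0],0,0,cv2.BORDER_CONSTANT) for x in out]))
```

```text
hit False
open 0.015810489429073746 29.998132288455963 [-1.16437862  2.84457566  0.06098463] 23.1167
travel 0.08498109313 False
[ 0.48163791 -0.0395634   0.06603709] -0.01740232444949675 0.015880398247349093 29.999650418758392 [0.28851835 7.40459735 2.53384352] 25.8917
```

View pics/v2.png

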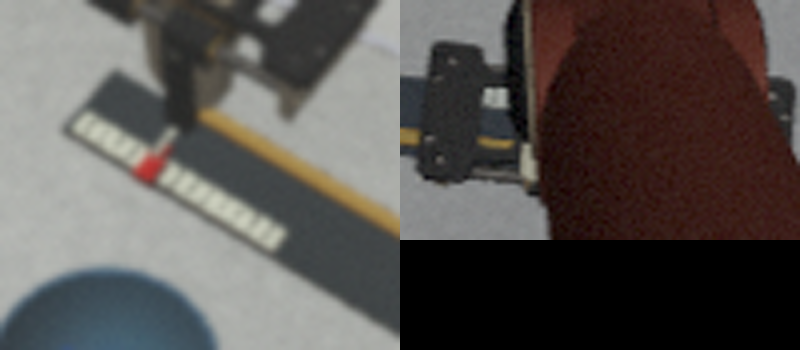

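The left half shows the white finger ending at (165,148), right at the red pointer at (150,167). I'll check this numerically, then hand in.

Run:
```python
from h import *
u=np.array([-.1177,-.9930]); im=cv2.imread("pics/scene2.png")
for f in ("scene0","scene2"):
    r=blobs(cv2.imread(f"pics/{f}.png"),"red",(285,190,315,215)); print(f,r[0],r[1],plane("scene",r[0],.039)[:2]@u)
for c in((165,148),(171,132)): print("finger",plane("scene",(270+c[0]/5,170+c[1]/5),.0435)[:2]@u)
g=np.array(manip.get_position()); print("grip",g[:2]@u,manip.get_grasp_force(),np.abs(manip.get_qd()).max(),manip.get_t())
```

```text
scene0 (299.61538461538464, 202.84615384615384) 13.0 -0.016875392699926318
scene2 (299.5, 203.33333333333334) 12.0 -0.017526981611532055
finger -0.020142985268161665
finger -0.01684115405035216
grip -0.017425506835606237 29.99967724084854 0.0014159143200140607 25.9917
```

The finger is at about -0.0175 along the pull and the mark at about -0.017. That is within 1–3 mm, inside the 6 mm limit, and the pointer hasn't moved.

```bash
python3 -c "
from rig import manip
manip.dwell(.5); print(manip.sign_off())"
```

```text
the job is handed in; nothing more can be done
None
```

The job is handed in: the green clip is in the green box, the blue clip is in the blue bowl, and the arm is still holding the keeper bar within about 1–3 mm of the red pointer, which has not measurably moved.

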